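Find the stamped parts crate and push it to the dispatch rail

ROBOT

A 6-joint arm with a two-finger parallel gripper is mounted at the origin on a cart in front of the work surface, level with it; the furniture and walls round the work are solid. World frame = base frame: x ahead of the robot, y to its left, z up, the work surface at z = 0. Lengths are in m, angles in rad, forces in N, time in s.
With the tool pointing down it reaches from about 0.375 to 0.975 m from the base axis. Payload 3.8 kg.
Tool frame: the origin (TCP) lies at the very end of the fingers, on their centre line; the grasp point (between the pads) lies 19 mm behind it (bot.grip_point_offset is the distance from the TCP to the grasp point, in m); z points along the fingers, x is the direction in which the jaws open and shut, and the axes are right-handed (so a half turn about z gives the same grasp; the last joint's range is limited). The gripper opens to 85 mm and grips with 20 to 120 N. Pads are 22 mm wide; open, the fingers measure 114 mm over their backs; the gripper's body (76 mm by 85 mm) begins 54 mm behind the grasp point. The pads swing forward as they close: fully open they stand 13 mm farther back than shut.
Start: joints at [-1.171, 0.264, 1.604, -0, 1.274, -0.037], TCP at [0.286, -0.612, 0.231] pointing down, gripper open.
Joint ranges: [-2.63, 2.63], [-0.94, 2.18], [0.31, 2.57], [-1.31, 4.45], [0, 2.66], [-2.55, 2.55]. Speed limits (rad/s): [2.57, 2.57, 3.14, 3.14, 3.14, 3.14].

INTERFACE

Orientations are given as a rotation vector (axis times angle).
In Python, from workcell import bot, read_camera gives the robot as it stands.
- The arm moves only by the tool arm_command, never from a script. Its argument "rows" is a list of rows, each an object with "delta_rot": the turn, a rotation vector about the tool's x, y, z in rad, a list of three; "xyz": the shift along the tool's x, y, z in m, a list of three; "gripper": the finger opening in m, from 0 to 0.0854. A call has 1 to 12 rows; each row shifts and turns the commanded pose from where the row before left it, along the tool's axes as they then stand; what a row does not reach is not made up. A row lasts 1/10 s, in which the tool goes at most 50 mm and 8.59 degrees, less where a joint would pass 70% of its speed; a pose out of reach is approached as far as the arm can. A call is refused whole if a number of a shift passes 0.05 or a number of a turn 0.15, either way. A call with a gripper value outside its range is refused whole. The fingers move at their own pace and stop on an object; "force" is the grip in N (left out, the last holds). Time passes only in rows, so rows that do not move let the fingers close. It gives the time, the measured TCP pose, the force and the opening at its end, in the units of the state.
- bot.read_state(): the state, without advancing time (a new reading comes with each control period).
- read_camera(name): name is "side" or "top" or "wrist"; returns a dict with "pixels" (384x512x3 uint8, red, green, blue), "range_z" (384x512 float32, m along the optical axis (not along the pixel's ray), 0 where there is no reading), "intrinsics" (3x3 intrinsics, pixels), "camera_from_world" (4x4, takes a point from world to camera coordinates). Camera axes: x right, y up, looking along -z (the intrinsics and any distortion apply to the point x, -y, -z); pixel columns grow to the right and rows downward; lengths in m; the calibration is good to about 2 mm. A picture is of the moment at which its call begins.
- bot.finish_job(): hands the job in, once; it reports no verdict.
The state is a dict: "time": time; "q": joint angles; "joint_vel": joint speeds; "joint_torque": joint torques, N m; "tool_pos": TCP position; "tcp_rot": TCP orientation; "wrist_force": force on the tool from outside, world axes, zero at the start; "torque": the same for the moment, N m; "width": opening from 0.0 (shut) to 1.0 (fully open).
Only numpy, scipy, OpenCV 4.12 (cv2) and the standard library are available. Lean on these libraries where they do the work, as an engineer would, in place of code of your own. Each camera call takes 0.05 s, during which the arm holds its last target.

TASK

Two slatted wooden parts crates stand in front of you, and one of them carries a stamp, a ring with a cross, on its underside. Check them both before anything is dispatched: with the fingers push each crate over, away from you, so that it comes to lie on its far side with its underside facing you. Then push the stamped one, still lying like that, across the bench until its leading edge is flush against the aluminium dispatch rail; leave the other crate lying where it fell and the things around alone, and grip or lift nothing.

Things in the scene. Friction and masses are not known exactly. Their poses are not given: they have to be found in the camera images.
- crate_stamped: Pale slatted crate, open top, empty, 0.26-0.46 kg. Size: 75 (x) by 130 (y) by 110 mm (z), walls 6 mm. Origin: middle of the bottom; z to the open top, x away from the robot (within 0.12 rad at the start). Lying on its far (+x) wall it is 75 mm high, x points down, the underside faces the robot. Under it: a black ring, 54 mm, with a cross.
- crate_plain: Pale slatted crate, open top, empty, 0.26-0.46 kg. Size: 75 (x) by 130 (y) by 110 mm (z), walls 6 mm. Origin: middle of the bottom; z to the open top, x away from the robot (within 0.12 rad at the start). Lying on its far (+x) wall it is 75 mm high, x points down, the underside faces the robot. Bare underside; standing, both look alike.
- rail: The dispatch rail: a fixed bare aluminium angle, 620 mm long and 22 mm high, screwed to the bench beyond the two crates. Origin: at bench level in the middle of its front face (the face towards the robot); y along the rail, x away from the robot, square to it.
- crate_stamped_heel (a point): Middle of the far (+x) bottom edge of the stamped crate, the edge on which it pivots: on the bench while it stands, tips and lies. Pushed forward 90 to 100 mm up its near wall, the crate pivots here (sliding 20 mm at most), passes the balance point at about 40 degrees and drops onto its far wall.
- crate_plain_heel (a point): Middle of the far (+x) bottom edge of the plain crate, the edge on which it pivots: on the bench while it stands, tips and lies. Pushed forward 90 to 100 mm up its near wall, the crate pivots here (sliding 20 mm at most), passes the balance point at about 40 degrees and drops onto its far wall.
- crate_stamped_rim_left (a point): The +y end of the far (+x) wall's top edge on the stamped crate. When the crate lies on its far wall this corner is at bench level and leads towards the rail; it is the corner that meets the rail's front face.
- crate_stamped_rim_right (a point): The -y end of the far (+x) wall's top edge on the stamped crate. When the crate lies on its far wall this corner is at bench level and leads towards the rail; it is the corner that meets the rail's front face.
- bearing_small: Small steel ball bearing lying flat between the two crates, 42 mm across, 13 mm high; origin under its centre. To be left alone.
- mug: White mug standing to the left, 84 x 101 mm with handle, 93 mm high; origin under its centre. To be left alone.
- flange: Round steel flange lying on the bench at the right, 90 mm across, 26 mm high; origin under its centre. To be left alone.
- wood_block: Dark wooden packing block at the far left, 36 x 100 x 30 mm; origin under its centre. To be left alone.
- parts_case: Fixed grey fittings case at the left front of the bench, 120 (x) by 206 (y) mm, 50 mm high; its lid stands open at its far side, 170 mm high and reaching 80 mm beyond the origin in x. Origin: about under its centre. Only in the way; keep clear of the lid beside the left crate.
- toggle_clamp: Fixed toggle clamp with a red lever at the front edge of the bench. Its flat arm points away from the robot, to 115 mm beyond the origin in x, and ends just in front of the right crate; 50 mm wide, all but the lever less than 60 mm high. Origin: at bench level on its centre line. Only in the way.

How it is judged:
On the way, in this order (a step that is already met when the one before it is completed fails the run):
1. both crates have been tipped over and lie on their far sides, undersides facing the robot (angle between each of crate_stamped, crate_plain's own x axis and vertical above 2.94 rad and height (world z) of each of crate_stamped_heel, crate_plain_heel below 0.02 m and height (world z) of each of crate_stamped, crate_plain above 0.025 m), for 0.2 s.
2. the stamped crate lies flush against the dispatch rail (angle between crate_stamped's own x axis and vertical above 2.94 rad and height (world z) of crate_stamped_heel below 0.02 m and height (world z) of crate_stamped above 0.025 m and x of crate_stamped_rim_left in the frame of rail between -0.008 and 0.01 m and x of crate_stamped_rim_right in the frame of rail between -0.008 and 0.01 m and y of crate_stamped in the frame of rail between -0.31 and 0.31 m), for 0.2 s.
At the end, for the whole second after the job is handed in: Both crates lie at rest on their far walls (own x axis within 0.2 rad of straight down); both leading corners of the stamped crate are within 8 mm of the rail's front face; the plain crate's origin is less than 110 mm from its start (tipping alone moves it about 55 to 65 mm) (all of step 2 and angle between crate_plain's own x axis and vertical above 2.94 rad and height (world z) of crate_plain_heel below 0.02 m and height (world z) of crate_plain above 0.025 m and linear speed of each of crate_stamped, crate_plain below 0.02 m/s and angular speed of each of crate_stamped, crate_plain below 0.1 rad/s and distance of crate_plain from where it was at the start of the episode below 0.11 m); the robot touches nothing.
It fails at once if a crate is lifted off the bench: the edge it pivots on rises more than 30 mm (height (world z) of any of crate_stamped_heel, crate_plain_heel above 0.03 m).
It fails at once if the plain crate is pushed away from where it fell (origin 110 mm or more from its start) (distance of crate_plain from where it was at the start of the episode above 0.11 m).
It fails at once if one of the things around is moved more than 20 mm or lifted (distance of any of bearing_small, mug, flange, wood_block from where it was at the start of the episode above 0.02 m).
It also fails if it takes over 61 s, if anything falls off the work surface, if the arm or the gripper's body presses on something with over 40 N, if the wrist force passes 120 N, or if a joint passes its speed limit or range.

## Working session

There is one attempt and no reset: what is moved stays moved. The work goes in short steps, Python scripts to look and compute and a tool call to move; the robot and the scene stay as the last step left them, time stands still between calls to the robot, and variables do not carry over. Pictures are saved under pics/ and viewed, and the job is handed in when it is done.

Besides the shell and the picture viewer there is one more tool, called by a JSON object that holds its "name" and its "arguments", one argument or row to a line. arm_command: Moves the arm, as the interface text tells. Its arguments: {"type":"object","properties":{"rows":{"type":"array","items":{"type":"object","properties":{"delta_rot":{"type":"array","items":{"type":"number"}},"xyz":{"type":"array","items":{"type":"number"}},"gripper":{"type":"number"}}}},"force":{"type":"number"}},"required":["rows"]}

```bash
mkdir -p pics; ls
cat > h.py <<'E'
import numpy as np,cv2,pickle
from workcell import bot, read_camera
def snap(n,fn):
    c=read_camera(n); cv2.imwrite('pics/'+fn+'.png',cv2.cvtColor(c['pixels'],cv2.COLOR_RGB2BGR)); pickle.dump(c,open('pics/'+fn+'.pkl','wb')); return c
def load(fn): return pickle.load(open('pics/'+fn+'.pkl','rb'))
def cloud(c):
    K=c['intrinsics'];d=c['range_z'];v,u=np.mgrid[:d.shape[0],:d.shape[1]]
    p=np.stack([(u-K[0,2])/K[0,0]*d,-(v-K[1,2])/K[1,1]*d,-d,np.ones_like(d)],-1)
    w=p@np.linalg.inv(c['camera_from_world']).T
    w=w[...,:3]; w[d==0]=np.nan
    return w
E
python3 - <<'E'
from h import *
np.set_printoptions(precision=3,suppress=True)
for n in('top','side','wrist'):
    c=snap(n,n+'0'); T=np.linalg.inv(c['camera_from_world']); print(n,T,c['intrinsics'][0])
print(bot.read_state())
E
```

```text
pics
top [[ 0.015  0.992 -0.128  0.425]
 [-1.     0.013 -0.018  0.034]
 [-0.016  0.128  0.992  1.538]
 [ 0.     0.     0.     1.   ]] [473.3     0.    262.984]
side [[ 0.977  0.122 -0.175  0.331]
 [-0.213  0.507 -0.835 -1.251]
 [-0.014  0.853  0.521  0.904]
 [ 0.     0.     0.     1.   ]] [446.778   0.    250.699]
wrist [[ 0.424  0.874  0.237  0.346]
 [-0.906  0.41   0.107 -0.583]
 [-0.003 -0.26   0.966  0.372]
 [ 0.     0.     0.     1.   ]] [322.869   0.    250.885]
{'time': 0.15, 'q': array([-1.171,  0.265,  1.605,  0.   ,  1.274, -0.037]), 'joint_vel': array([ 0.001, -0.002, -0.005, -0.   , -0.   ,  0.001]), 'joint_torque': array([ -0.   , -51.59 , -36.796,  -0.   ,   0.008,   0.   ]), 'tool_pos': array([ 0.285, -0.611,  0.23 ]), 'tcp_rot': array([-2.649,  1.687,  0.002]), 'wrist_force': array([ 0.229,  0.021, -0.045]), 'torque': array([-0.033,  0.004, -0.029]), 'width': 0.9976385089414526}
```

View pics/top0.png

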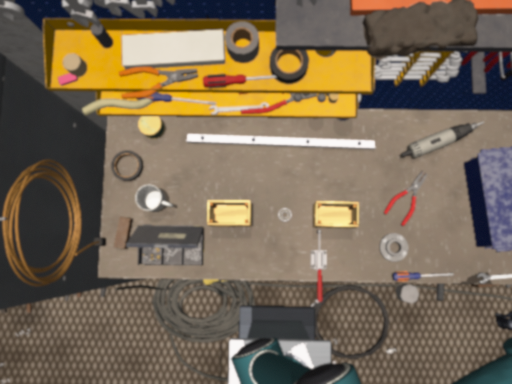

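View pics/side0.png

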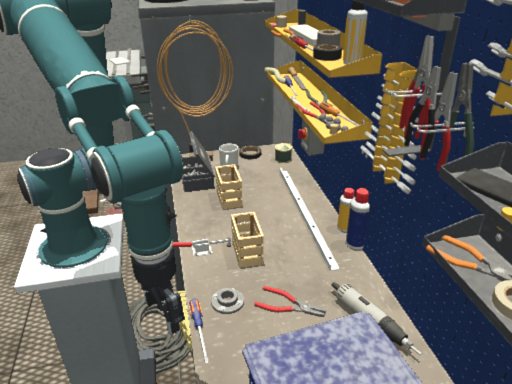

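The top view shows two open crates, the left one at about (229,213) and the right one at (337,214). The rail runs from (187,138) to (375,145), and the clamp arm ends at (319,240). Next I'll measure these with the depth data.

Run:
```python
from h import *
np.set_printoptions(precision=4,suppress=True)
c=load('top0');w=cloud(c);z=w[...,2]
def box(u0,u1,v0,v1,zl,zh):
    m=np.zeros(z.shape,bool);m[v0:v1,u0:u1]=True
    m&=(z>zl)&(z<zh); p=w[m]; r=cv2.minAreaRect(p[:,:2].astype(np.float32)); return len(p),p.min(0),p.max(0),r
for nm,a in dict(L=(195,262,190,235,.1,.12),R=(305,368,190,235,.1,.12),mug=(130,180,175,220,.02,.12),bear=(272,297,205,225,.006,.03),flange=(375,415,230,262,.008,.05),case=(120,210,222,270,.02,.2),clamp=(305,335,225,305,.012,.2),rail=(180,380,128,155,.012,.035)).items():
    print(nm,*box(*a))
for u,v in [(187,142),(375,149),(250,150),(320,170)]: print(w[v,u])
m=np.zeros(z.shape,bool);m[128:155,180:380]=True;m&=(z>.014)&(z<.035)
p=w[m]; fs=[]
for yb in np.arange(p[:,1].min()+.02,p[:,1].max()-.02,.04):
    q=p[abs(p[:,1]-yb)<.02]; print('%.3f %.4f %.4f'%(yb,q[:,0].min(),q[:,0].max()))
for n in ('top',):
    i=cv2.imread('pics/top0.png'); cv2.imwrite('pics/crop0.png',cv2.resize(i[130:310,120:400],None,fx=2.8,fy=2.8,interpolation=cv2.INTER_CUBIC))
```

```text
L 318 [0.4755 0.1005 0.1017] [0.581  0.2629 0.1177] ((0.5288876295089722, 0.1821908801794052), (0.1036859080195427, 0.1636059433221817), 1.2716718912124634)
R 308 [ 0.5066 -0.2262  0.1004] [ 0.5822 -0.098   0.1181] ((0.5446727871894836, -0.16197344660758972), (0.12810009717941284, 0.07544329762458801), 89.58443450927734)
mug 434 [0.5237 0.3476 0.0202] [0.6675 0.4953 0.1025] ((0.5989648699760437, 0.42061060667037964), (0.14346909523010254, 0.14292681217193604), 2.8830854892730713)
bear 100 [ 0.5151 -0.0371  0.0062] [0.5775 0.028  0.02  ] ((0.5447332859039307, -0.0038105137646198273), (0.06345108151435852, 0.061107683926820755), 5.107904434204102)
flange 445 [ 0.4057 -0.41    0.008 ] [ 0.5011 -0.3123  0.0344] ((0.4500643312931061, -0.35645759105682373), (0.09970434010028839, 0.0894390195608139), 11.139739990234375)
case 2071 [0.3813 0.2209 0.02  ] [0.5138 0.5174 0.1794] ((0.447013795375824, 0.3694648742675781), (0.29647865891456604, 0.1321951001882553), 89.68286895751953)
clamp 352 [ 0.2771 -0.1682  0.0122] [ 0.5131 -0.0918  0.1127] ((0.3937171995639801, -0.12406241148710251), (0.07082019001245499, 0.23405887186527252), 85.67511749267578)
rail 369 [ 0.7435 -0.299   0.012 ] [0.8139 0.3171 0.0293] ((0.7778424024581909, 0.009022921323776245), (0.06482598930597305, 0.6156796216964722), 1.189195156097412)
[ 0.7845  0.3174 -0.0011]
[ 0.7684 -0.3069 -0.0029]
[0.759  0.1066 0.0024]
[ 0.6952 -0.125  -0.0004]
-0.279 0.7683 0.7739
-0.239 0.7691 0.7754
-0.199 0.7694 0.7768
-0.159 0.7722 0.7759
-0.119 0.7733 0.7778
-0.079 0.7737 0.7876
-0.039 0.7747 0.7800
0.001 0.7756 0.7805
0.041 0.7771 0.7831
0.081 0.7780 0.8036
0.121 0.7793 0.7841
0.161 0.7792 0.7857
0.201 0.7814 0.7845
0.241 0.7824 0.7882
0.281 0.7828 0.8048
```

View pics/crop0.png

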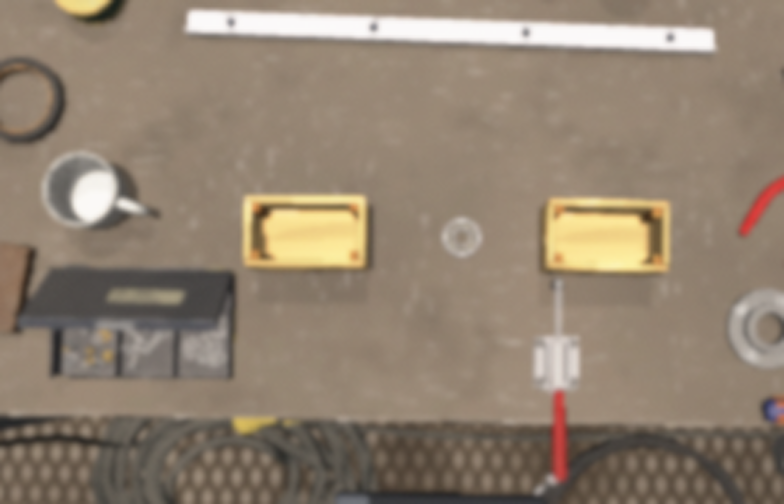

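{"name": "arm_command", "arguments": {
  "rows": [
    {"delta_rot":[0,0,0.145],"xyz":[0,0,-0.02],"gripper":0},
    {"delta_rot":[0,0,0.145],"xyz":[0,0,-0.02],"gripper":0},
    {"delta_rot":[0,0,0.145],"xyz":[0,0,0],"gripper":0},
    {"delta_rot":[0,0,0],"xyz":[0,0,0],"gripper":0}
  ]
}}

```text
time: 0.55
tool_pos: [0.2857, -0.6119, 0.272]
tcp_rot: [2.223, -2.22, 0.002]
wrist_force: [0.1, 0.1, -0.2]
width: 0.33
```

```bash
cat >> h.py <<'E'
from scipy.spatial.transform import Rotation as Ro
def to(x=None,y=None,z=None):
    s=bot.read_state();R=Ro.from_rotvec(s['tcp_rot']).as_matrix();p=s['tool_pos']
    t=np.array([a if a is not None else b for a,b in zip((x,y,z),p)])
    print('t%.2f'%s['time'],'pos',p.round(4),'toolx',R[:,0].round(3),'toolz',R[:,2].round(3),'need',(R.T@(t-p)).round(4),'q',s['q'].round(2),'F',s['wrist_force'].round(1))
E
python3 - <<'E'
from h import *
to(0.465,-0.162,0.27)
w=cloud(load('top0'));z=w[...,2]
m=np.zeros(z.shape,bool);m[192:232,203:256]=True;m&=(z>.1)&(z<.118)&(w[...,0]>.49)&(w[...,1]<.252)
p=w[m];print(len(p),cv2.minAreaRect(p[:,:2].astype(np.float32)),p.min(0),p.max(0))
m=np.zeros(z.shape,bool);m[222:270,120:212]=True;m&=(z>.1)&(z<.19);print(w[m].min(0),w[m].max(0), w[m][w[m][:,1]<.26])
E
```

```text
t0.55 pos [ 0.2857 -0.6119  0.272 ] toolx [ 0.001 -1.     0.001] toolz [ 0.    -0.001 -1.   ] need [-0.4496 -0.18    0.0016] q [-1.17  0.24  1.56  0.    1.34  0.4 ] F [ 0.1  0.1 -0.2]
310 ((0.543753981590271, 0.16523924469947815), (0.07401503622531891, 0.12889240682125092), 0.6853389143943787) [0.50607798 0.10050406 0.10172526] [0.58099306 0.23000971 0.11774457]
[0.43472684 0.21500051 0.10009932] [0.51247168 0.45582717 0.17935194] [[0.51209245 0.22728058 0.1112976 ]
 [0.51231076 0.22463702 0.10842383]
 [0.51226683 0.22141818 0.10984844]
 [0.51247168 0.21873091 0.10719852]
 [0.51243032 0.21552139 0.10857998]
 [0.50908887 0.22722249 0.11104882]
 [0.50929894 0.22457395 0.10821333]
 [0.50930961 0.22147003 0.10876416]
 [0.50925319 0.21822211 0.11045219]
 [0.50929479 0.21519235 0.11047697]
 [0.50621317 0.22746756 0.1085573 ]
 [0.50619022 0.22428214 0.1097223 ]
 [0.50607798 0.22089631 0.11245738]
 [0.50672239 0.21923693 0.10188039]
 [0.50623039 0.21500051 0.11129318]
 [0.47880837 0.25756347 0.10419644]
 [0.47579634 0.25748155 0.10408115]
 [0.4755253  0.25308048 0.11298624]
 [0.47552903 0.24
[... 1515 characters left out ...]
709 0.16061527]
 [0.44801539 0.24994214 0.14692705]
 [0.44472148 0.2592063  0.1615023 ]
 [0.4447651  0.25630413 0.16148405]
 [0.4447172  0.2523866  0.16784478]
 [0.44485887 0.2505716  0.16099261]
 [0.44508688 0.24965191 0.14817799]
 [0.44182552 0.2588776  0.16291184]
 [0.44186429 0.25591527 0.16329005]
 [0.4419359  0.25338136 0.16098704]
 [0.44196539 0.25029785 0.16212383]
 [0.44220022 0.2498025  0.14658452]
 [0.43895267 0.2588024  0.16277027]
 [0.43900483 0.2560395  0.16191421]
 [0.43903348 0.25290445 0.16337648]
 [0.43917384 0.25149661 0.15387389]
 [0.4361313  0.25975608 0.15632438]
 [0.43615807 0.25650201 0.15843755]
 [0.43619096 0.25338014 0.15977641]
 [0.43621842 0.25016059 0.16177511]]
```

Both crate centres are measured, at (0.544, 0.165) and (0.545, -0.162), and both sizes match. Tip the right crate first.

{"name": "arm_command", "arguments": {
  "rows": [
    {"xyz":[-0.045,-0.018,0],"gripper":0},
    {"xyz":[-0.045,-0.018,0],"gripper":0},
    {"xyz":[-0.045,-0.018,0],"gripper":0},
    {"xyz":[-0.045,-0.018,0],"gripper":0},
    {"xyz":[-0.045,-0.018,0],"gripper":0},
    {"xyz":[-0.045,-0.018,0],"gripper":0},
    {"xyz":[-0.045,-0.018,0],"gripper":0},
    {"xyz":[-0.045,-0.018,0],"gripper":0},
    {"xyz":[-0.045,-0.018,0],"gripper":0},
    {"xyz":[-0.045,-0.018,0],"gripper":0},
    {"xyz":[0,0,0],"gripper":0}
  ]
}}

```text
invalid input
```

Run:
```python
from h import *
to(0.465,-0.162,0.095)
```

```text
t0.55 pos [ 0.2857 -0.6119  0.272 ] toolx [ 0.001 -1.     0.001] toolz [ 0.    -0.001 -1.   ] need [-0.4498 -0.1799  0.1766] q [-1.17  0.24  1.56  0.    1.34  0.4 ] F [ 0.1  0.1 -0.2]
```

Rows need delta_rot as well.

{"name": "arm_command", "arguments": {
  "rows": [
    {"delta_rot":[0,0,0],"xyz":[-0.045,-0.018,0],"gripper":0},
    {"delta_rot":[0,0,0],"xyz":[-0.045,-0.018,0],"gripper":0},
    {"delta_rot":[0,0,0],"xyz":[-0.045,-0.018,0],"gripper":0},
    {"delta_rot":[0,0,0],"xyz":[-0.045,-0.018,0],"gripper":0},
    {"delta_rot":[0,0,0],"xyz":[-0.045,-0.018,0],"gripper":0},
    {"delta_rot":[0,0,0],"xyz":[-0.045,-0.018,0],"gripper":0},
    {"delta_rot":[0,0,0],"xyz":[-0.045,-0.018,0],"gripper":0},
    {"delta_rot":[0,0,0],"xyz":[-0.045,-0.018,0],"gripper":0},
    {"delta_rot":[0,0,0],"xyz":[-0.045,-0.018,0],"gripper":0},
    {"delta_rot":[0,0,0],"xyz":[-0.045,-0.018,0],"gripper":0},
    {"delta_rot":[0,0,0],"xyz":[0,0,0],"gripper":0}
  ]
}}

```text
time: 1.65
tool_pos: [0.4657, -0.156, 0.2704]
tcp_rot: [-2.234, 2.207, 0.004]
wrist_force: [-0.9, -0.6, -0.5]
width: -0.001
```

Run:
```python
from h import *
to(0.465,-0.162,0.095)
```

```text
t1.65 pos [ 0.4657 -0.156   0.2704] toolx [ 0.012 -1.    -0.003] toolz [-0.001  0.003 -1.   ] need [0.0066 0.0007 0.1754] q [-0.38 -0.11  1.93  0.    1.32  1.18] F [-0.9 -0.6 -0.5]
```

{"name": "arm_command", "arguments": {
  "rows": [
    {"delta_rot":[0,0,0],"xyz":[0.001,0,0.045],"gripper":0},
    {"delta_rot":[0,0,0],"xyz":[0.001,0,0.045],"gripper":0},
    {"delta_rot":[0,0,0],"xyz":[0,0,0.045],"gripper":0},
    {"delta_rot":[0,0,0],"xyz":[0,0,0.04],"gripper":0},
    {"delta_rot":[0,0,0],"xyz":[0,0,0],"gripper":0},
    {"delta_rot":[0,0,0],"xyz":[0,0,0],"gripper":0}
  ]
}}

```text
time: 2.25
tool_pos: [0.4637, -0.1635, 0.0958]
tcp_rot: [2.224, -2.217, -0.004]
wrist_force: [0.7, 1.2, 1.1]
width: 0.004
```

Run:
```python
from h import *
to(0.465,-0.162,0.095)
snap('side','side1')
```

```text
t2.25 pos [ 0.4637 -0.1635  0.0958] toolx [ 0.003 -1.    -0.001] toolz [-0.003  0.001 -1.   ] need [-0.0015 -0.0013  0.0008] q [-0.39  0.05  2.12 -0.    0.98  1.18] F [0.7 1.2 1.1]
```

View pics/side1.png

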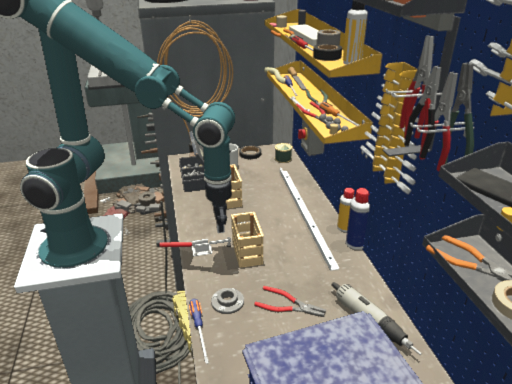

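The fingers, at about (222,225), stand in front of the right crate with the tip well above the clamp. Push now.

{"name": "arm_command", "arguments": {
  "rows": [
    {"delta_rot":[0,0,0],"xyz":[0,-0.014,0],"gripper":0},
    {"delta_rot":[0,0,0],"xyz":[0,-0.014,0],"gripper":0},
    {"delta_rot":[0,0,0],"xyz":[0,-0.007,0],"gripper":0},
    {"delta_rot":[0,0,0],"xyz":[0,-0.007,0],"gripper":0},
    {"delta_rot":[0,0,0],"xyz":[0,-0.007,0],"gripper":0},
    {"delta_rot":[0,0,0],"xyz":[0,-0.007,0],"gripper":0},
    {"delta_rot":[0,0,0],"xyz":[0,-0.007,0],"gripper":0},
    {"delta_rot":[0,0,0],"xyz":[0,-0.006,0],"gripper":0},
    {"delta_rot":[0,0,0],"xyz":[0,0,0],"gripper":0}
  ]
}}

```text
time: 3.2
tool_pos: [0.5349, -0.1632, 0.0963]
tcp_rot: [-2.223, 2.219, -0.001]
wrist_force: [-0.2, 0.4, -0.2]
width: -0.0
```

Run:
```python
from h import *
to(0.465,-0.162,0.095)
snap('side','side2')
i=cv2.imread('pics/side2.png');cv2.imwrite('pics/side2c.png',cv2.resize(i[130:330,150:400],None,fx=3,fy=3,interpolation=cv2.INTER_CUBIC))
```

```text
t3.20 pos [ 0.5349 -0.1632  0.0963] toolx [ 0.002 -1.     0.   ] toolz [ 0.001 -0.    -1.   ] need [-0.0014  0.0699  0.0012] q [-0.34  0.17  1.98  0.    0.99  1.23] F [-0.2  0.4 -0.2]
```

View pics/side2c.png

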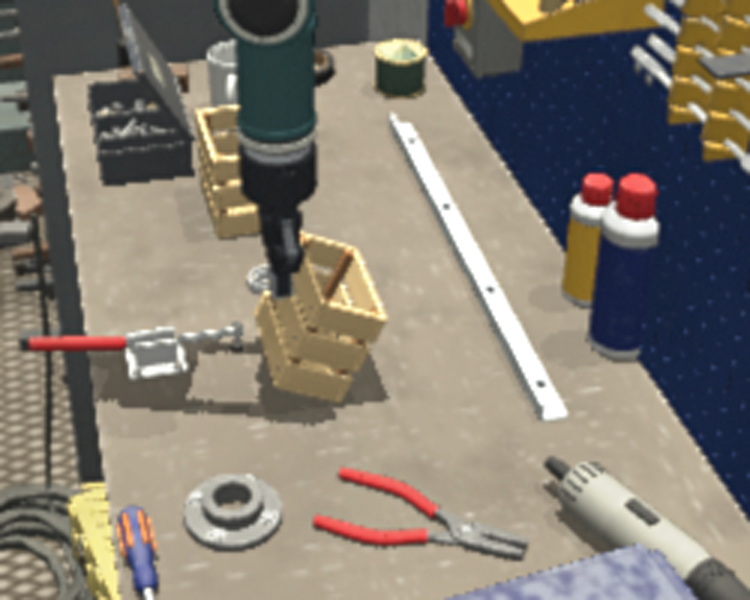

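The crate is tilting about 25° on its far edge, with the fingers on its near rim. Keep pushing.

{"name": "arm_command", "arguments": {
  "rows": [
    {"delta_rot":[0,0,0],"xyz":[0,-0.006,0],"gripper":0},
    {"delta_rot":[0,0,0],"xyz":[0,-0.006,0],"gripper":0},
    {"delta_rot":[0,0,0],"xyz":[0,-0.005,0],"gripper":0},
    {"delta_rot":[0,0,0],"xyz":[0,-0.005,0],"gripper":0},
    {"delta_rot":[0,0,0],"xyz":[0,-0.005,0],"gripper":0},
    {"delta_rot":[0,0,0],"xyz":[0,-0.005,0],"gripper":0},
    {"delta_rot":[0,0,0],"xyz":[0,-0.005,0],"gripper":0},
    {"delta_rot":[0,0,0],"xyz":[0,0,0],"gripper":0},
    {"delta_rot":[0,0,0],"xyz":[0,0,0],"gripper":0},
    {"delta_rot":[0,0,0],"xyz":[0,0,0],"gripper":0}
  ]
}}

```text
time: 4.25
tool_pos: [0.5705, -0.1631, 0.0962]
tcp_rot: [2.223, -2.219, -0.001]
wrist_force: [0.2, -0.1, -0.4]
width: -0.003
```

Run:
```python
from h import *
to(0.465,-0.162,0.095)
snap('side','side3')
i=cv2.imread('pics/side3.png');cv2.imwrite('pics/side3c.png',cv2.resize(i[130:330,150:400],None,fx=3,fy=3,interpolation=cv2.INTER_CUBIC))
```

```text
t4.25 pos [ 0.5705 -0.1631  0.0962] toolx [ 0.002 -1.    -0.   ] toolz [-0.  0. -1.] need [-0.0012  0.1055  0.0012] q [-0.32  0.23  1.91 -0.    1.    1.25] F [ 0.2 -0.1 -0.4]
```

View pics/side3c.png

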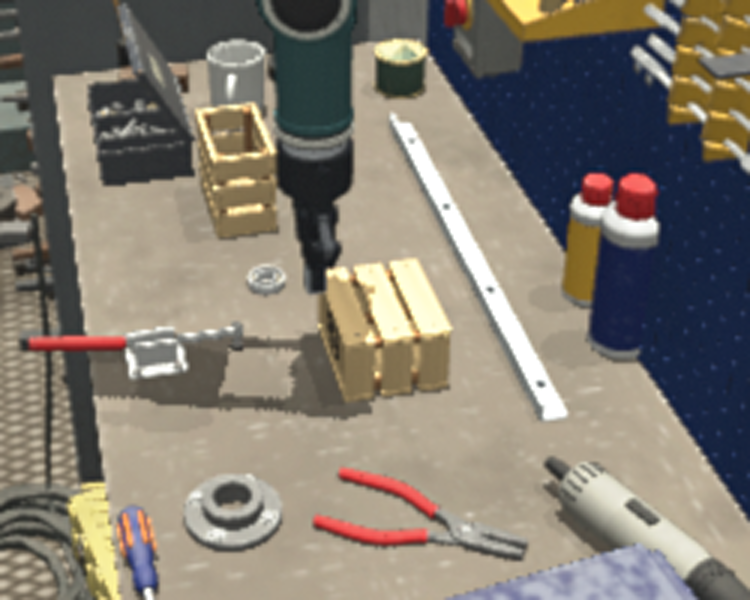

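The right crate lies on its far side; the wrist camera will show its underside later. Move over to the left crate.

{"name": "arm_command", "arguments": {
  "rows": [
    {"delta_rot":[0,0,0],"xyz":[0,0.02,-0.04],"gripper":0},
    {"delta_rot":[0,0,0],"xyz":[0,0.03,-0.045],"gripper":0},
    {"delta_rot":[0,0,0],"xyz":[0,0.03,-0.045],"gripper":0},
    {"delta_rot":[0,0,0],"xyz":[-0.02,0.028,-0.04],"gripper":0},
    {"delta_rot":[0,0,0],"xyz":[-0.045,0,0],"gripper":0},
    {"delta_rot":[0,0,0],"xyz":[-0.045,0,0],"gripper":0},
    {"delta_rot":[0,0,0],"xyz":[-0.045,0,0],"gripper":0},
    {"delta_rot":[0,0,0],"xyz":[-0.045,0,0],"gripper":0},
    {"delta_rot":[0,0,0],"xyz":[-0.045,0,0],"gripper":0},
    {"delta_rot":[0,0,0],"xyz":[-0.045,0,0],"gripper":0},
    {"delta_rot":[0,0,0],"xyz":[-0.04,0,0],"gripper":0},
    {"delta_rot":[0,0,0],"xyz":[0,0,0],"gripper":0}
  ]
}}

```text
time: 5.5
tool_pos: [0.4675, 0.1698, 0.2575]
tcp_rot: [-2.228, 2.213, 0.002]
wrist_force: [0.2, 0.2, 0.1]
width: -0.0
```

Run:
```python
from h import *
to(0.463,0.165,0.095)
snap('wrist','wrist4');snap('top','top4')
i=cv2.imread('pics/top4.png');cv2.imwrite('pics/top4c.png',cv2.resize(i[130:310,120:400],None,fx=2.8,fy=2.8,interpolation=cv2.INTER_CUBIC))
```

```text
t5.50 pos [0.4675 0.1698 0.2575] toolx [ 0.007 -1.    -0.002] toolz [ 0.     0.002 -1.   ] need [0.0051 0.0045 0.1624] q [ 0.3  -0.09  1.94  0.    1.29  1.86] F [0.2 0.2 0.1]
```

View pics/wrist4.png

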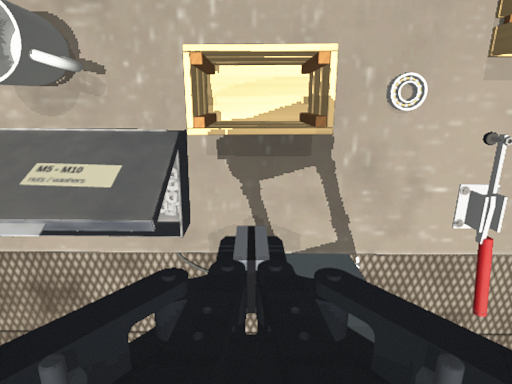

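View pics/top4c.png

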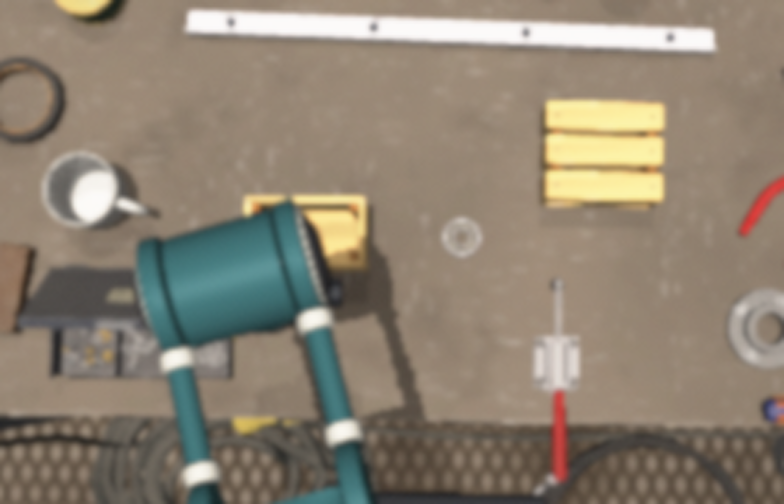

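The right crate lies square, its top face at (545–665, 100–207) in the crop. The fingers are lined up on the left crate, and the lid edge (wrist image, u≈188) is clear to their left. Descend and push the same way.

{"name": "arm_command", "arguments": {
  "rows": [
    {"delta_rot":[0,0,0],"xyz":[0.003,0.002,0.04],"gripper":0},
    {"delta_rot":[0,0,0],"xyz":[0.002,0.002,0.04],"gripper":0},
    {"delta_rot":[0,0,0],"xyz":[0,0,0.04],"gripper":0},
    {"delta_rot":[0,0,0],"xyz":[0,0,0.04],"gripper":0},
    {"delta_rot":[0,0,0],"xyz":[0,0,0],"gripper":0},
    {"delta_rot":[0,0,0],"xyz":[0,0,0],"gripper":0}
  ]
}}

```text
time: 6.2
tool_pos: [0.4638, 0.1593, 0.0974]
tcp_rot: [2.22, -2.22, -0.001]
wrist_force: [1.1, 0.1, 1.3]
width: -0.002
```

Run:
```python
from h import *
to(0.535,0.165,0.095)
```

```text
t6.20 pos [0.4638 0.1593 0.0974] toolx [ 0.    -1.     0.001] toolz [-0.002 -0.001 -1.   ] need [-0.0057 -0.0712  0.0023] q [ 0.28  0.04  2.12 -0.    0.98  1.85] F [1.1 0.1 1.3]
```

{"name": "arm_command", "arguments": {
  "rows": [
    {"delta_rot":[0,0,0],"xyz":[-0.003,-0.014,0.001],"gripper":0},
    {"delta_rot":[0,0,0],"xyz":[-0.003,-0.014,0.001],"gripper":0},
    {"delta_rot":[0,0,0],"xyz":[0,-0.007,0],"gripper":0},
    {"delta_rot":[0,0,0],"xyz":[0,-0.007,0],"gripper":0},
    {"delta_rot":[0,0,0],"xyz":[0,-0.007,0],"gripper":0},
    {"delta_rot":[0,0,0],"xyz":[0,-0.007,0],"gripper":0},
    {"delta_rot":[0,0,0],"xyz":[0,-0.007,0],"gripper":0},
    {"delta_rot":[0,0,0],"xyz":[0,-0.007,0],"gripper":0},
    {"delta_rot":[0,0,0],"xyz":[0,-0.006,0],"gripper":0},
    {"delta_rot":[0,0,0],"xyz":[0,-0.006,0],"gripper":0}
  ]
}}

```text
time: 7.2
tool_pos: [0.547, 0.1668, 0.0954]
tcp_rot: [-2.223, 2.219, -0.001]
wrist_force: [-0.5, -0.6, 0.7]
width: 0.002
```

{"name": "arm_command", "arguments": {
  "rows": [
    {"delta_rot":[0,0,0],"xyz":[0,-0.005,0],"gripper":0},
    {"delta_rot":[0,0,0],"xyz":[0,-0.005,0],"gripper":0},
    {"delta_rot":[0,0,0],"xyz":[0,-0.005,0],"gripper":0},
    {"delta_rot":[0,0,0],"xyz":[0,-0.005,0],"gripper":0},
    {"delta_rot":[0,0,0],"xyz":[0,-0.005,0],"gripper":0},
    {"delta_rot":[0,0,0],"xyz":[0,0,0],"gripper":0},
    {"delta_rot":[0,0,0],"xyz":[0,0,0],"gripper":0},
    {"delta_rot":[0,0,0],"xyz":[0,0,0],"gripper":0}
  ]
}}

```text
time: 8.0
tool_pos: [0.5709, 0.1668, 0.0953]
tcp_rot: [2.223, -2.219, -0.0]
wrist_force: [-0.2, 0.7, -0.3]
width: -0.001
```

Run:
```python
from h import *
to(0.535,0.165,0.095)
snap('side','side5')
i=cv2.imread('pics/side5.png');cv2.imwrite('pics/side5c.png',cv2.resize(i[130:330,150:400],None,fx=3,fy=3,interpolation=cv2.INTER_CUBIC))
```

```text
t8.00 pos [0.5709 0.1668 0.0953] toolx [ 0.002 -1.     0.   ] toolz [-0. -0. -1.] need [0.0018 0.0359 0.0003] q [0.24 0.23 1.91 0.   1.   1.81] F [-0.2  0.7 -0.3]
```

View pics/side5c.png

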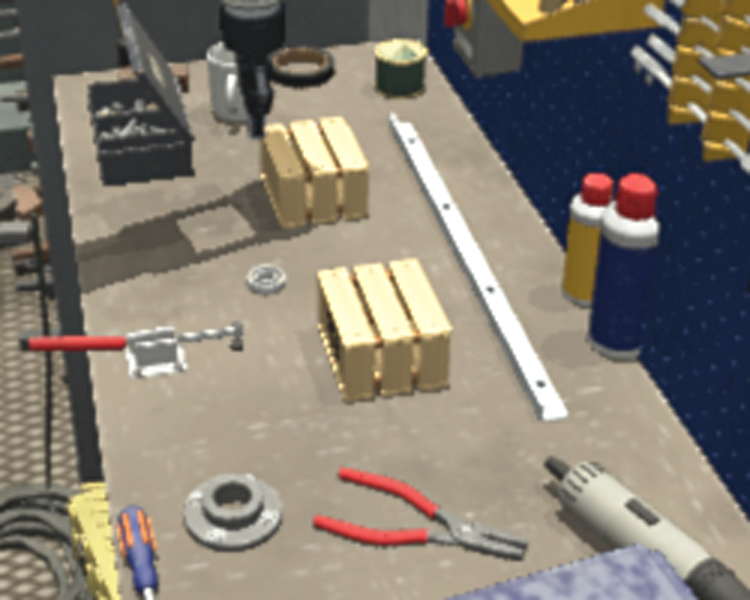

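Both crates are lying down. Back off and tilt the wrist camera forward to see both undersides.

{"name": "arm_command", "arguments": {
  "rows": [
    {"delta_rot":[0,0,0],"xyz":[0,0.02,-0.03],"gripper":0},
    {"delta_rot":[0,0,0],"xyz":[0.02,0.03,-0.04],"gripper":0},
    {"delta_rot":[0,0,0],"xyz":[0.035,0.035,-0.04],"gripper":0},
    {"delta_rot":[0,0,0],"xyz":[0.04,0.035,-0.015],"gripper":0},
    {"delta_rot":[0,0,0],"xyz":[0.04,0,0],"gripper":0},
    {"delta_rot":[0,0,0],"xyz":[0.032,0,0],"gripper":0},
    {"delta_rot":[0.145,0,0],"xyz":[0,0,0],"gripper":0},
    {"delta_rot":[0.145,0,0],"xyz":[0,0,0],"gripper":0},
    {"delta_rot":[0.145,0,0],"xyz":[0,0,0],"gripper":0},
    {"delta_rot":[0.145,0,0],"xyz":[0,0,0],"gripper":0},
    {"delta_rot":[0,0,0],"xyz":[0,0,0],"gripper":0},
    {"delta_rot":[0,0,0],"xyz":[0,0,0],"gripper":0}
  ]
}}

```text
time: 9.25
tool_pos: [0.4637, 0.0124, 0.2075]
tcp_rot: [-1.894, 1.891, -0.563]
wrist_force: [1.3, 0.4, 0.6]
width: 0.003
```

Run:
```python
from h import *
to(0.45,0,0.22)
snap('wrist','wrist6');snap('top','top6')
i=cv2.imread('pics/top6.png');cv2.imwrite('pics/top6c.png',cv2.resize(i[130:310,120:400],None,fx=2.8,fy=2.8,interpolation=cv2.INTER_CUBIC))
```

```text
t9.25 pos [0.4637 0.0124 0.2075] toolx [ 0.002 -1.     0.   ] toolz [ 0.547  0.001 -0.837] need [ 0.0124  0.0047 -0.0179] q [-0.05 -0.53  2.45  0.04  0.64  1.49] F [1.3 0.4 0.6]
```

View pics/wrist6.png

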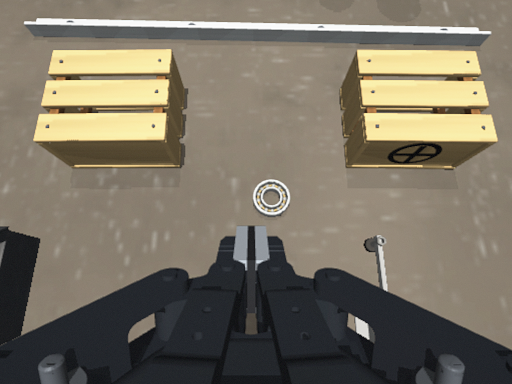

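View pics/top6c.png

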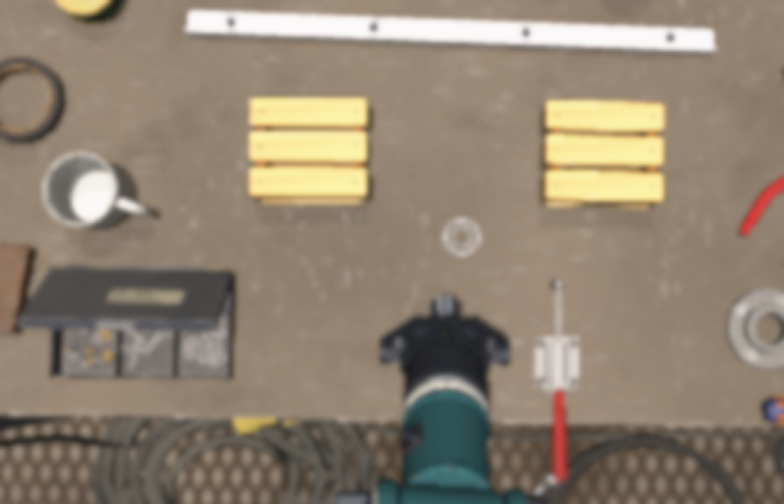

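The right crate carries the ring and cross, at wrist pixel (415,153). The left underside is bare. Measure both lying crates.

Run:
```python
from h import *
w=cloud(load('top6'));z=w[...,2]
for n,a in dict(L=(200,262,158,212),R=(308,368,158,212)).items():
    m=np.zeros(z.shape,bool);m[a[2]:a[3],a[0]:a[1]]=True;m&=(z>.065)&(z<.09)
    p=w[m];print(n,len(p),cv2.minAreaRect(p[:,:2].astype(np.float32)),p.min(0),p.max(0),np.median(p[:,2]))
    q=p
    for y0 in np.linspace(p[:,1].min()+.015,p[:,1].max()-.015,5):
        s=p[abs(p[:,1]-y0)<.012]; print('%.3f %.4f %.4f'%(y0,s[:,0].min(),s[:,0].max()))
c=load('wrist6');w=cloud(c);z=w[...,2]
for n,a in dict(L=(30,185,45,175),R=(340,500,45,175)).items():
    m=np.zeros(z.shape,bool);m[a[2]:a[3],a[0]:a[1]]=True;m&=(z>.065)&(z<.085)
    p=w[m];print(n,len(p),cv2.minAreaRect(p[:,:2].astype(np.float32)),p.min(0),p.max(0))
# rail in wrist: front face top edge
m=np.zeros(z.shape,bool);m[10:50,20:500]=True;m&=(z>.012)&(z<.03);p=w[m]
for y0 in np.arange(-.25,.26,.1):
    s=p[abs(p[:,1]-y0)<.03]; print('%.2f %.4f %.4f'%(y0,np.percentile(s[:,0],2),s[:,0].max()))
```

```text
L 1268 ((0.6408047676086426, 0.1662294566631317), (0.1091168075799942, 0.12979578971862793), 0.5685155391693115) [0.58597407 0.10102924 0.06532191] [0.69558785 0.23165898 0.08535251] 0.0746150793036815
0.116 0.5868 0.6956
0.141 0.5865 0.6951
0.166 0.5864 0.6946
0.192 0.5860 0.6949
0.217 0.5860 0.6948
R 1268 ((0.6417998671531677, -0.1628759801387787), (0.12866583466529846, 0.11112238466739655), 89.36184692382812) [ 0.58561038 -0.22754791  0.06500078] [ 0.69695642 -0.09817009  0.08603721] 0.07448318807126642
-0.213 0.5856 0.6960
-0.188 0.5883 0.6970
-0.163 0.5881 0.6961
-0.138 0.5870 0.6959
-0.113 0.5869 0.6955
L 10780 ((0.6415467262268066, 0.1649482697248459), (0.11127671599388123, 0.13066501915454865), 0.7335494756698608) [0.58547223 0.09900983 0.06504303] [0.69780021 0.23047464 0.07631427]
R 10840 ((0.6415758728981018, -0.16568319499492645), (0.13090893626213074, 0.1114557683467865), 89.47688293457031) [ 0.58571499 -0.23111134  0.06500143] [ 0.69776889 -0.09993872  0.07619425]
-0.25 0.7697 0.7757
-0.15 0.7721 0.7788
-0.05 0.7745 0.7805
0.05 0.7769 0.7840
0.15 0.7795 0.7851
0.25 0.7818 0.7885
```

Stamped crate: underside at x=0.586, leading edge at x=0.697. The rail face there is at x≈0.772 with a yaw of -0.025, so the push is about 75 mm. Straighten the tool, open the fingers so they straddle the crate's centre, and line up.

{"name": "arm_command", "arguments": {
  "rows": [
    {"delta_rot":[-0.145,0,0],"xyz":[0,0,0],"gripper":0.085},
    {"delta_rot":[-0.145,0,0],"xyz":[0,0,0],"gripper":0.085},
    {"delta_rot":[-0.145,0,0],"xyz":[0,0,0],"gripper":0.085},
    {"delta_rot":[-0.145,0,0],"xyz":[0,0,0],"gripper":0.085},
    {"delta_rot":[0,0,0.027],"xyz":[0,0,0],"gripper":0.085},
    {"delta_rot":[0,0,0],"xyz":[0.035,-0.02,0],"gripper":0.085},
    {"delta_rot":[0,0,0],"xyz":[0.035,-0.02,0],"gripper":0.085},
    {"delta_rot":[0,0,0],"xyz":[0.035,-0.02,0],"gripper":0.085},
    {"delta_rot":[0,0,0],"xyz":[0.035,-0.02,0],"gripper":0.085},
    {"delta_rot":[0,0,0],"xyz":[0.035,-0.015,0],"gripper":0.085},
    {"delta_rot":[0,0,0],"xyz":[0,0,0],"gripper":0.085},
    {"delta_rot":[0,0,0],"xyz":[0,0,0],"gripper":0.085}
  ]
}}

```text
time: 10.55
tool_pos: [0.5559, -0.1658, 0.208]
tcp_rot: [-2.19, 2.251, -0.001]
wrist_force: [-0.3, 0.0, 0.6]
width: 0.992
```

Run:
```python
from h import *
to(0.556,-0.164,0.022)
snap('wrist','wrist7')
w=cloud(load('top0'));z=w[...,2]
m=np.zeros(z.shape,bool);m[228:260,300:340]=True;m&=(z>.02)&(z<.11)&(w[...,0]<.503);p=w[m];print('clamp tip',p[np.argsort(-p[:,0])][:12].round(3))
```

```text
t10.55 pos [ 0.5559 -0.1658  0.208 ] toolx [-0.027 -1.     0.   ] toolz [ 0.001 -0.    -1.   ] need [-0.0018  0.0002  0.186 ] q [-0.33  0.1   1.84  0.    1.2   1.27] F [-0.3  0.   0.6]
clamp tip [[ 0.5   -0.119  0.024]
 [ 0.5   -0.116  0.028]
 [ 0.497 -0.121  0.033]
 [ 0.497 -0.115  0.033]
 [ 0.496 -0.118  0.035]
 [ 0.494 -0.116  0.025]
 [ 0.494 -0.119  0.029]
 [ 0.493 -0.121  0.034]
 [ 0.49  -0.116  0.028]
 [ 0.49  -0.118  0.04 ]
 [ 0.487 -0.119  0.031]
 [ 0.487 -0.115  0.035]]
```

View pics/wrist7.png

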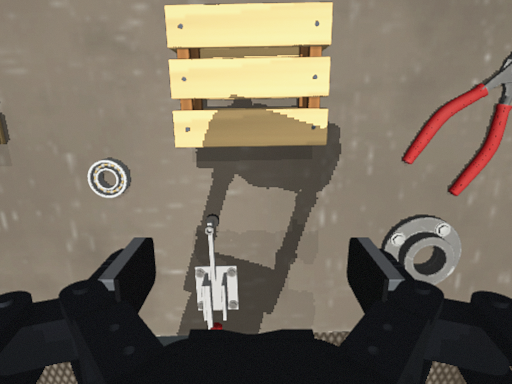

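The crate is centred between the open fingers. The clamp tip, at x=0.50, stays behind them. Descend.

{"name": "arm_command", "arguments": {
  "rows": [
    {"delta_rot":[0,0,0],"xyz":[-0.001,0,0.045],"gripper":0.085},
    {"delta_rot":[0,0,0],"xyz":[0,0,0.045],"gripper":0.085},
    {"delta_rot":[0,0,0],"xyz":[0,0,0.045],"gripper":0.085},
    {"delta_rot":[0,0,0],"xyz":[0,0,0.035],"gripper":0.085},
    {"delta_rot":[0,0,0],"xyz":[0,0,0.014],"gripper":0.085},
    {"delta_rot":[0,0,0],"xyz":[0,0,0],"gripper":0.085},
    {"delta_rot":[0,0,0],"xyz":[0,0,0],"gripper":0.085}
  ]
}}

```text
time: 11.3
tool_pos: [0.5563, -0.1638, 0.0252]
tcp_rot: [-2.193, 2.248, -0.003]
wrist_force: [-0.1, -0.1, 0.2]
width: 1.0
```

Run:
```python
from h import *
to(0.651,-0.164,0.022)
snap('side','side8')
i=cv2.imread('pics/side8.png');cv2.imwrite('pics/side8c.png',cv2.resize(i[130:330,150:400],None,fx=3,fy=3,interpolation=cv2.INTER_CUBIC))
```

```text
t11.30 pos [ 0.5563 -0.1638  0.0252] toolx [-0.024 -1.     0.001] toolz [ 0.002 -0.001 -1.   ] need [-0.0021 -0.0947  0.0034] q [-0.33  0.3   1.98  0.    0.86  1.27] F [-0.1 -0.1  0.2]
```

View pics/side8c.png

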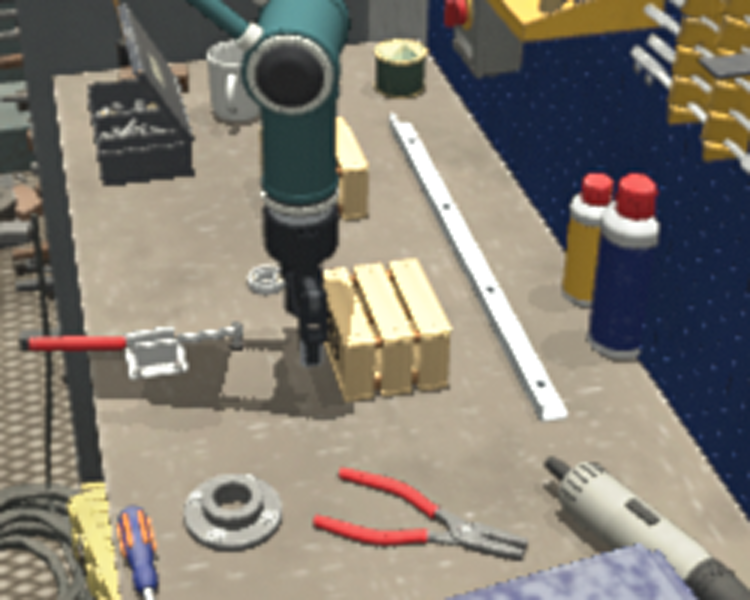

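The fingers stand just behind the crate, at about (310,340). Push to about 10 mm short of contact, then slow down.

{"name": "arm_command", "arguments": {
  "rows": [
    {"delta_rot":[0,0,0],"xyz":[0,-0.008,0],"gripper":0.085},
    {"delta_rot":[0,0,0],"xyz":[0,-0.008,0],"gripper":0.085},
    {"delta_rot":[0,0,0],"xyz":[0,-0.008,0],"gripper":0.085},
    {"delta_rot":[0,0,0],"xyz":[0,-0.008,0],"gripper":0.085},
    {"delta_rot":[0,0,0],"xyz":[0,-0.008,0],"gripper":0.085},
    {"delta_rot":[0,0,0],"xyz":[0,-0.008,0],"gripper":0.085},
    {"delta_rot":[0,0,0],"xyz":[0,-0.008,0],"gripper":0.085},
    {"delta_rot":[0,0,0],"xyz":[0,-0.008,0],"gripper":0.085},
    {"delta_rot":[0,0,0],"xyz":[0,-0.008,0],"gripper":0.085},
    {"delta_rot":[0,0,0],"xyz":[0,-0.006,0],"gripper":0.085},
    {"delta_rot":[0,0,0],"xyz":[0,-0.004,0],"gripper":0.085},
    {"delta_rot":[0,0,0],"xyz":[0,0,0],"gripper":0.085}
  ]
}}

```text
time: 12.55
tool_pos: [0.638, -0.1661, 0.0235]
tcp_rot: [-2.193, 2.249, -0.002]
wrist_force: [-0.3, 0.2, 0.8]
width: 0.993
```

Run:
```python
from h import *
to(0.651,-0.164,0.022)
c=snap('wrist','wrist9');w=cloud(c);z=w[...,2]
snap('top','top9');snap('side','side9')
i=cv2.imread('pics/top9.png');cv2.imwrite('pics/top9c.png',cv2.resize(i[110:270,270:400],None,fx=4,fy=4,interpolation=cv2.INTER_CUBIC))
m=(z>.065)&(z<.085)&(w[...,0]>.66)&(w[...,0]<.8)&(w[...,1]<-.05)&(w[...,1]>-.28)
p=w[m];print(len(p),p.min(0),p.max(0))
for y in np.arange(-.22,-.1,.02):
    s=p[abs(p[:,1]-y)<.01]; print(round(y,3),s[:,0].max() if len(s) else None)
```

```text
t12.55 pos [ 0.638  -0.1661  0.0235] toolx [-0.025 -1.     0.   ] toolz [ 0.001 -0.    -1.   ] need [-0.0024 -0.0129  0.0015] q [-0.29  0.42  1.8   0.    0.91  1.3 ] F [-0.3  0.2  0.8]
93707 [ 0.66000158 -0.23410652  0.0650033 ] [ 0.7318257  -0.10214183  0.07664663]
-0.22 0.7294225907340557
-0.2 0.7299289501884056
-0.18 0.7302688061358632
-0.16 0.7308382533531127
-0.14 0.7312870631933672
-0.12 0.731782804694875
```

View pics/wrist9.png

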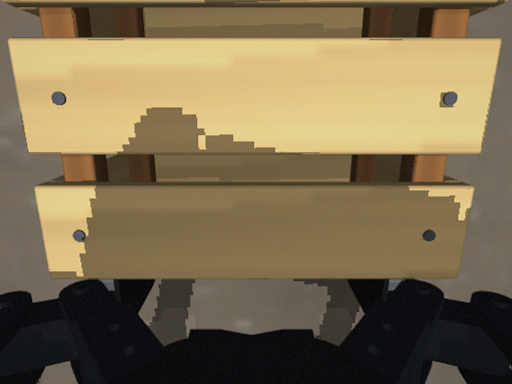

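View pics/top9c.png

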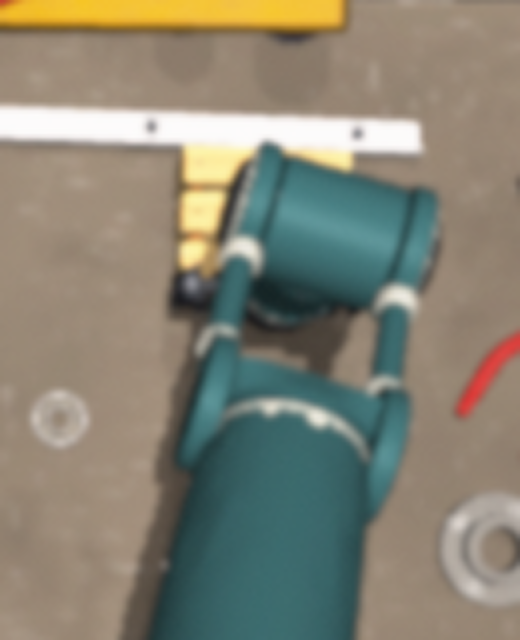

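Run:
```python
from h import *
w=cloud(load('wrist9'));z=w[...,2]
for u in (200,250,300):
    k=(z[:,u]>.06)&(z[:,u]<.085);x=w[:,u,0][k];print(u,np.sort(x)[[0,-1]],w[:,u,1][k].mean())
w=cloud(load('top9'));z=w[...,2]
m=(z>.065)&(z<.085)&(w[...,0]>.66)&(w[...,0]<.8)&(w[...,1]<-.05)&(w[...,1]>-.28)
p=w[m]
for y in np.arange(-.22,-.1,.02):
    s=p[abs(p[:,1]-y)<.01]; print(round(y,3),s[:,0].max() if len(s) else None)
```

```text
200 [0.65162726 0.73043355] -0.15264535007812563
250 [0.65116708 0.73008496] -0.1668874131493512
300 [0.65066583 0.72976648] -0.1811383892852624
-0.22 0.7575705767528658
-0.2 0.7577540464724066
-0.18 0.7605595041048865
-0.16 0.7590025130531486
-0.14 0.7601601169414036
-0.12 0.7591863410351326
```

About 10.5 mm left; the crate yaw (0.024 slope) matches the rail. Approach slowly.

{"name": "arm_command", "arguments": {
  "rows": [
    {"delta_rot":[0,0,0],"xyz":[0,-0.003,0],"gripper":0.085},
    {"delta_rot":[0,0,0],"xyz":[0,-0.003,0],"gripper":0.085},
    {"delta_rot":[0,0,0],"xyz":[0,-0.002,0],"gripper":0.085},
    {"delta_rot":[0,0,0],"xyz":[0,-0.001,0],"gripper":0.085},
    {"delta_rot":[0,0,0],"xyz":[0,0,0],"gripper":0.085},
    {"delta_rot":[0,0,0],"xyz":[0,0,0],"gripper":0.085}
  ]
}}

```text
time: 13.3
tool_pos: [0.6461, -0.1663, 0.0235]
tcp_rot: [-2.193, 2.249, -0.0]
wrist_force: [-0.4, 0.6, -0.8]
width: 0.995
```

{"name": "arm_command", "arguments": {
  "rows": [
    {"delta_rot":[0,0,0],"xyz":[0,-0.001,0],"gripper":0.085},
    {"delta_rot":[0,0,0],"xyz":[0,0,0],"gripper":0.085}
  ]
}}

```text
time: 13.5
tool_pos: [0.6469, -0.1663, 0.0235]
tcp_rot: [2.193, -2.249, -0.0]
wrist_force: [-1.4, 0.4, 0.5]
width: 0.994
```

{"name": "arm_command", "arguments": {
  "rows": [
    {"delta_rot":[0,0,0],"xyz":[0,-0.001,0],"gripper":0.085},
    {"delta_rot":[0,0,0],"xyz":[0,0,0],"gripper":0.085}
  ]
}}

```text
time: 13.7
tool_pos: [0.6481, -0.1663, 0.0235]
tcp_rot: [-2.193, 2.249, -0.0]
wrist_force: [-1.5, 0.0, 0.1]
width: 0.994
```

{"name": "arm_command", "arguments": {
  "rows": [
    {"delta_rot":[0,0,0],"xyz":[0,-0.001,0],"gripper":0.085},
    {"delta_rot":[0,0,0],"xyz":[0,0,0],"gripper":0.085}
  ]
}}

```text
time: 13.9
tool_pos: [0.6491, -0.1663, 0.0235]
tcp_rot: [-2.193, 2.249, -0.0]
wrist_force: [-1.2, 0.6, -0.7]
width: 0.995
```

{"name": "arm_command", "arguments": {
  "rows": [
    {"delta_rot":[0,0,0],"xyz":[0,-0.001,0],"gripper":0.085},
    {"delta_rot":[0,0,0],"xyz":[0,0,0],"gripper":0.085}
  ]
}}

```text
time: 14.1
tool_pos: [0.6501, -0.1664, 0.0235]
tcp_rot: [-2.193, 2.249, -0.0]
wrist_force: [-1.6, -0.8, 0.3]
width: 0.996
```

{"name": "arm_command", "arguments": {
  "rows": [
    {"delta_rot":[0,0,0],"xyz":[0,-0.001,0],"gripper":0.085},
    {"delta_rot":[0,0,0],"xyz":[0,0,0],"gripper":0.085}
  ]
}}

```text
time: 14.3
tool_pos: [0.6504, -0.1664, 0.0235]
tcp_rot: [2.193, -2.249, -0.001]
wrist_force: [-3.9, 1.2, 2.6]
width: 0.993
```

Run:
```python
from h import *
to(0.651,-0.164,0.022)
w=cloud(snap('wrist','wrist10'));z=w[...,2]
for u in (200,250,300):
    k=(z[:,u]>.06)&(z[:,u]<.085);x=w[:,u,0][k];print(u,np.sort(x)[[0,-1]],w[:,u,1][k].mean())
snap('top','top10')
i=cv2.imread('pics/top10.png');cv2.imwrite('pics/top10c.png',cv2.resize(i[120:200,290:390],None,fx=7,fy=7,interpolation=cv2.INTER_CUBIC))
```

```text
t14.30 pos [ 0.6504 -0.1664  0.0235] toolx [-0.025 -1.    -0.   ] toolz [-0.001  0.    -1.   ] need [-0.0024 -0.0005  0.0015] q [-0.29  0.45  1.77 -0.    0.92  1.31] F [-3.9  1.2  2.6]
200 [0.66355328 0.74271697] -0.1529772742110449
250 [0.66414478 0.74230459] -0.16720420978518877
300 [0.66309609 0.74189235] -0.18142023437225008
```

View pics/top10c.png

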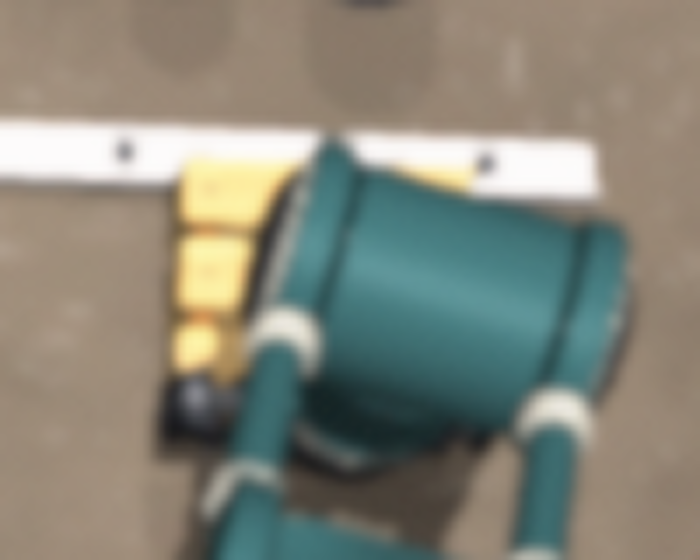

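Contact is starting: force is -3.9 N and the tool advanced only 0.3 mm of the 1 mm commanded. The crate's leading edge sits at the rail. One more small nudge to confirm.

{"name": "arm_command", "arguments": {
  "rows": [
    {"delta_rot":[0,0,0],"xyz":[0,-0.001,0],"gripper":0.085},
    {"delta_rot":[0,0,0],"xyz":[0,0,0],"gripper":0.085},
    {"delta_rot":[0,0,0],"xyz":[0,0,0],"gripper":0.085}
  ]
}}

```text
time: 14.7
tool_pos: [0.6504, -0.1664, 0.0234]
tcp_rot: [2.192, -2.248, -0.004]
wrist_force: [-7.9, -0.7, 5.6]
width: 0.996
```

The tool has stalled against the rail with force rising, so the crate is flush. Retreat straight back, then up.

{"name": "arm_command", "arguments": {
  "rows": [
    {"delta_rot":[0,0,0],"xyz":[0,0.003,0],"gripper":0.085},
    {"delta_rot":[0,0,0],"xyz":[0,0.01,0],"gripper":0.085},
    {"delta_rot":[0,0,0],"xyz":[0,0.025,0],"gripper":0.085},
    {"delta_rot":[0,0,0],"xyz":[0,0.03,0],"gripper":0.085},
    {"delta_rot":[0,0,0],"xyz":[0,0.01,-0.03],"gripper":0.085},
    {"delta_rot":[0,0,0],"xyz":[0,0,-0.045],"gripper":0.085},
    {"delta_rot":[0,0,0],"xyz":[0,0.03,-0.045],"gripper":0.085},
    {"delta_rot":[0,0,0],"xyz":[0,0.045,-0.045],"gripper":0.085},
    {"delta_rot":[0,0,0],"xyz":[0,0.04,-0.045],"gripper":0.085},
    {"delta_rot":[0,0,0],"xyz":[0,0,0],"gripper":0.085},
    {"delta_rot":[0,0,0],"xyz":[0,0,0],"gripper":0.085}
  ]
}}

```text
time: 15.8
tool_pos: [0.4783, -0.1624, 0.2147]
tcp_rot: [-2.191, 2.248, -0.008]
wrist_force: [0.2, 0.3, 0.1]
width: 0.995
```

Run:
```python
from h import *
to(0.45,-0.164,0.2)
w=cloud(snap('top','top11'));z=w[...,2]
i=cv2.imread('pics/top11.png');cv2.imwrite('pics/top11c.png',cv2.resize(i[110:290,120:400],None,fx=2.8,fy=2.8,interpolation=cv2.INTER_CUBIC))
for n,(lo,hi) in dict(L=(.05,.28),R=(-.28,-.05)).items():
    m=(z>.068)&(z<.085)&(w[...,0]>.57)&(w[...,0]<.8)&(w[...,1]<hi)&(w[...,1]>lo)
    p=w[m];print(n,cv2.minAreaRect(p[:,:2].astype(np.float32)),p.min(0),p.max(0))
    for y in np.linspace(p[:,1].min()+.01,p[:,1].max()-.01,5):
        s=p[abs(p[:,1]-y)<.01]; print(round(y,3),s[:,0].min().round(4),s[:,0].max().round(4),'rail gap',(.7757+.0245*y-s[:,0].max()).round(4))
snap('wrist','wrist11')
```

```text
t15.80 pos [ 0.4783 -0.1624  0.2147] toolx [-0.026 -1.     0.002] toolz [ 0.005 -0.002 -1.   ] need [0.0023 0.0283 0.0146] q [-0.38 -0.05  1.98  0.    1.21  1.22] F [0.2 0.3 0.1]
L ((0.6410512924194336, 0.1662435680627823), (0.10917308926582336, 0.12953758239746094), 0.7429835796356201) [0.58584292 0.10192032 0.06802464] [0.69622032 0.23141948 0.08458164]
0.112 0.5873 0.6962 rail gap 0.0822
0.139 0.5871 0.6953 rail gap 0.0838
0.167 0.5865 0.6955 rail gap 0.0843
0.194 0.5861 0.6946 rail gap 0.0859
0.221 0.5858 0.694 rail gap 0.0871
R ((0.717131495475769, -0.16612587869167328), (0.13033366203308105, 0.11110195517539978), 88.93973541259766) [ 0.6608078  -0.23087712  0.06800195] [ 0.7730698  -0.10111604  0.08479836]
-0.221 0.6616 0.7705 rail gap -0.0002
-0.193 0.6633 0.7707 rail gap 0.0002
-0.166 0.6634 0.7728 rail gap -0.0012
-0.139 0.6626 0.7723 rail gap 0.0
-0.111 0.664 0.7731 rail gap -0.0001
```

View pics/top11c.png

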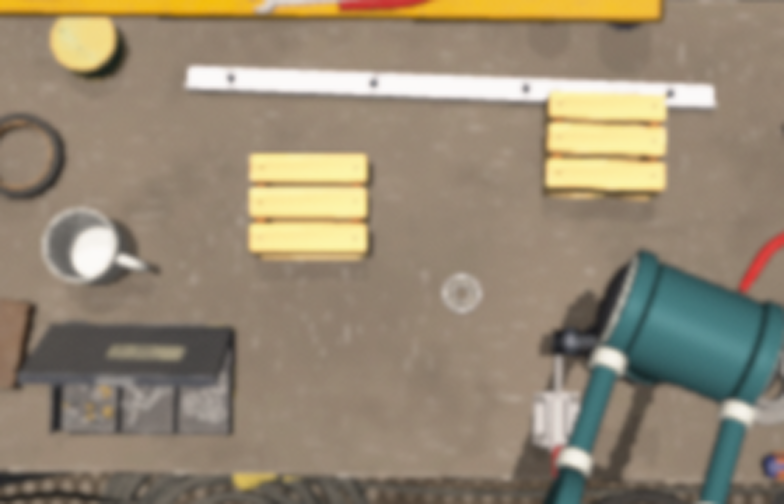

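View pics/wrist11.png

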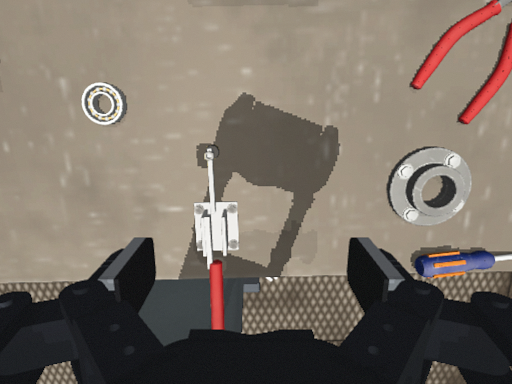

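The stamped crate sits against the rail with a gap of 1 mm or less along its whole width. The plain crate lies where it fell, the bearing, mug and block look unmoved, and the gripper is clear in the air.

```bash
python3 -c "
from workcell import bot
print(bot.finish_job())"
```

```text
the job is handed in; nothing more can be done
None
```

I tipped both crates onto their far sides, and the right one had the ring and cross on its underside. I pushed it with open fingers until it stalled against the dispatch rail, then backed off and handed the job in at about 16 s. The hand-in reported no verdict.

My last checks all agreed, and none failed:
- **Stamped crate:** it lies flat, with its leading edge within about 1 mm of the rail face across its whole width. Contact force reached about 8 N at the stall.
- **Plain crate:** it lies flat where it fell, its origin about 56 mm from the start (limit 110 mm).
- **Surroundings:** the bearing, mug, flange and block look unmoved in the pictures, but I did not re-measure their positions.
- **Gripper:** it finished at about 0.21 m height, touching nothing.

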